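Open the square sweet jar in its tray and hold the lid over it

TASK

Get the square jar of red haw sweets ready for the customer's scoop: set it upright, fully down in the square well of the wooden jar tray, so that the well keeps it from turning. Then unscrew its tight gold lid anticlockwise with the jar staying down in the well, stop turning as soon as the threads let go (about a sixth of a turn), lift the lid off and finish while still holding it, level and centred just above the open mouth, a finger's breadth or so clear of the rim, so that the sweets stay covered. Leave everything else on the counter where it is.

Things in the scene. Friction and masses are not known exactly. Their poses are not given: they have to be found in the camera images.
- jar: square glass sweet jar, red sweets, plain white label band, loose, about 0.36 kg; stands near the round jar and the tea tin (the three swap places). Body 64 x 64 mm (flat sides along its x and y), 66 mm high, shoulder to 75 mm, round neck 47 mm across to the rim at 100 mm, open mouth 41 mm; three short sloping threads on the neck reach 28 mm from the axis. Origin: centre of its underside, z up
- lid: gold twist-off lid screwed tight on the square jar, 62 mm outside diameter, 22 mm high, upright skirt with fine ribs, 45 g. Origin: centre of its lower edge, 84 mm above the jar's origin when shut; z up; x along the jar's x when shut. Lugs in it hook under the jar's threads, so it cannot be pulled straight off: the jar can be carried by its lid. About 0.4 to 0.8 N m turns it
- liner: white sprung sealing disc inside the lid, 52 mm across, pressing on the rim; same origin as the lid when shut; drops up to 2.5 mm in the lid once that is off, staying above the lid's lower edge
- lid_side (a point): point on the lid's skirt on its own +x axis, 31 mm from the axis, 10 mm above the lower edge; shows the turn. Seen from above the lid unscrews anticlockwise and rises 2.7 mm per rad; its lugs leave the threads 0.86 rad from shut (relative to the jar), then it lifts straight off; if kept down, they meet the next threads at 1.7 rad. It cannot turn clockwise from shut
- tray: fixed wooden jar tray, 105 (its x) x 300 (its y) x 30 mm high, with three wells 24 mm deep in a row along its y: the square well at +95 mm, a round one 68 mm across in the middle and an oblong one 73 x 49 mm at -95 mm. Origin: centre of its underside on the counter
- square_well (a point): centre of the floor of the tray's square well, 6 mm above the counter, 24 mm below the tray's top face; the well is 67 x 67 mm with sides along the tray's x and y and a 3 mm chamfer round its mouth; the jar fits in any of its four quarter turns with 1.5 mm of play each side
- round_jar: bystander: round glass jar of amber sweets with a like gold lid, 64 mm across, 105 mm high; origin: centre of its underside
- tea_tin: bystander: green oblong tea tin, 70 x 46 x 96 mm; origin: centre of its underside
- can_a: bystander: red drinks can, 66 mm across, 121 mm high; origin: centre of its underside
- can_b: bystander: blue drinks can, 66 mm across, 121 mm high; origin: centre of its underside
- scoop: bystander: small aluminium sweet scoop with a black handle lying on the counter, 160 mm long, 24 mm high; origin on the underside near its middle
- paper_cup: bystander: paper cup, 80 mm across, 95 mm high; origin: centre of its underside
Not all that is in view belongs to the job. Leave any turquoise look-alike of the jar alone. Several things have the shape of the lid; the one meant has the colours described above.

How it is judged (in metres and radians):
On the way, in this order (a step that is already met when the one before it is completed fails the run):
1. the jar, its lid still shut, is fully down and upright in the square well (z of jar in the frame of square_well below 0.003 m and horizontal distance between jar and square_well below 0.005 m and angle between jar's own z axis and vertical below 0.05 rad and z of lid in the frame of jar below 0.0865 m), for 0.3 s.
2. the lid is unscrewed and clear of the jar, which is still fully down in the well (z of lid in the frame of jar above 0.1 m and z of jar in the frame of square_well below 0.003 m and horizontal distance between jar and square_well below 0.005 m), for 0.2 s.
At the end, for the whole second after the job is handed in: jar in the square well (within 3 mm of its floor, 5 mm of its centre, upright within 0.05 rad), free of the robot; lid held in the fingers (over 2 N), at rest, touching no part of the jar, level within 0.17 rad, within 15 mm of the jar's axis, lower edge 4 to 50 mm above the rim (z of jar in the frame of square_well below 0.003 m and horizontal distance between jar and square_well below 0.005 m and angle between jar's own z axis and vertical below 0.05 rad and contact force between jar and the fingers below 0.1 N and contact force between lid and jar below 0.1 N and contact force between lid and the fingers above 2 N and z of lid in the frame of jar between 0.104 and 0.15 m and horizontal distance between lid and jar below 0.015 m and angle between lid's own z axis and vertical below 0.17 rad and linear speed of lid below 0.03 m/s); the arm keeps its last pose, push and grip.
It fails at once if the lid is turned far past the point where the threads let go (more than 110 degrees from shut) (angle between the x axis of lid and the x axis of jar, either way round below 1.22 rad and x of lid_side in the frame of jar below -0.005 m).
It fails at once if the lid has been turned and the jar is out of the well (more than 10 mm off its floor) (angle between the x axis of lid and the x axis of jar, either way round above 0.4 rad and z of jar in the frame of square_well above 0.01 m).
It fails at once if a bystander is moved by more than 30 mm or tipped (distance of any of round_jar, tea_tin, can_a, can_b, scoop, paper_cup from where it was at the start of the episode above 0.03 m or angle between any of round_jar, tea_tin, can_a, can_b, paper_cup's own z axis and vertical above 0.5 rad).
It also fails if it takes over 53 s, if anything falls off the work surface, if the arm or the gripper's body presses on something with over 40 N, if the wrist force passes 120 N, or if a joint passes its speed limit or range.

ROBOT

A 7-joint arm with a two-finger parallel gripper is mounted at the origin on the work surface. World frame = base frame: x ahead of the robot, y to its left, z up, the work surface at z = 0. Lengths are in mm, angles in rad, forces in N, time in s.
With the tool pointing down it reaches from about 425 to 800 mm from the base axis. Payload 8.3 kg.
Tool frame: the origin (TCP) lies midway between the tips of the shut fingers; the grasp point (between the pads) lies arm.grip_depth behind it (arm.grip_depth is the distance from the TCP to the grasp point, in mm); x points along the fingers, y is the direction in which the jaws open and shut, and the axes are right-handed (so a half turn about x gives the same grasp; the last joint's range is limited). The gripper opens to 85 mm and grips with 20 to 120 N. Pads are 22 mm wide; open, the fingers measure 114 mm over their backs; the gripper's body (76 mm by 85 mm) begins 54 mm behind the grasp point. The pads swing forward as they close: fully open they stand 13 mm farther back than shut.
Start: joints at [-1.4, 0.383, 0.016, 1.37, -0.006, 1.388, -0.046], TCP at [144.745, 607.99, 231.279] pointing down, gripper open.
Joint ranges: [-2.95, 2.95], [-0.25, 2.06], [-1.52, 1.56], [0.18, 2.33], [-1.44, 4.58], [0.02, 2.06], [-3.01, 3.01]. Speed limits (rad/s): [2.39, 2.39, 3.01, 3.01, 3.14, 3.14, 3.14].

INTERFACE

Orientations are given as [roll, pitch, yaw] about the fixed x, y, z axes, in that order (R = Rz(yaw) Ry(pitch) Rx(roll)).
In Python, from bench import arm gives the robot as it stands.
- The arm moves only by the tool apply_moves, never from a script. Its argument "increments" is a list of rows, each an object of numbers: "claw": the gripper's target within -1 to 1 (shut at 1, half-way at 0, fully open at -1); "x", "y", "z": the shift along the tool's x, y, z in mm; "rx", "ry", "rz": the turn, a rotation vector about the tool's x, y, z in units of 5 degrees (1.0 is 5 degrees). In form: [{"claw": .., "x": .., "y": .., "z": .., "rx": .., "ry": .., "rz": ..}, ...]. A call has 1 to 10 rows; each row is the pose to reach, as a shift and turn from the pose measured when the call began, along the tool's axes at that moment; what a row does not reach only later rows make up. A row lasts 1/10 s, in which the tool goes at most 50 mm and 8.59 degrees, less where a joint would pass 70% of its speed; a pose out of reach is approached as far as the arm can. A call with a gripper value outside its range is refused whole. The fingers move at their own pace and stop on an object; the grip force is fixed at half the most. Time passes only in rows, so rows that repeat a pose let the fingers close. It gives the time, the measured TCP pose, the force and the opening at its end, in the units of the state.
- arm.read_state(): the state, without advancing time (a new reading comes with each control period).
- arm.capture(name): name is "side" or "top"; returns a dict with "image" (480x640x3 uint8, red, green, blue), "vertical_fov" (degrees; the focal length in pixels is half the picture's height over the tangent of half this angle, whatever the lens; pixels are square), "cx", "cy" (the principal point, pixels), "eye" and "rotation" of the camera in the world. Camera axes: x right, y down, z forward; pixel columns grow to the right and rows downward; lengths in mm; the calibration is good to about 2 mm. A picture is of the moment at which its call begins. There is no depth.
- arm.job_done(): hands the job in, once; it reports no verdict.
The state is a dict: "time": time; "qpos": joint angles; "qd": joint speeds; "joint_efforts": joint torques, N m; "ee_pos": TCP position; "tool_rot": TCP orientation; "force": force on the tool from outside, world axes, zero at the start; "moment": the same for the moment, N m; "width": finger opening in mm.
Only numpy, scipy, OpenCV 4.12 (cv2) and the standard library are available. Lean on these libraries where they do the work, as an engineer would, in place of code of your own. Each camera call takes 0.05 s, during which the arm holds its last target.

## Working session

There is one attempt and no reset: what is moved stays moved. The work goes in short steps, Python scripts to look and compute and a tool call to move; the robot and the scene stay as the last step left them, time stands still between calls to the robot, and variables do not carry over. Pictures are saved under pics/ and viewed, and the job is handed in when it is done.

Besides the shell and the picture viewer there is one more tool, called after "Emit:" as name([rows], argument=value, ...), one row to a line, values as JSON. apply_moves: Moves the arm, as the interface text tells. Its arguments: {"type":"object","properties":{"increments":{"type":"array","items":{"type":"object","properties":{"claw":{"type":"number"},"x":{"type":"number"},"y":{"type":"number"},"z":{"type":"number"},"rx":{"type":"number"},"ry":{"type":"number"},"rz":{"type":"number"}}}}},"required":["increments"]}

```bash
ls; mkdir -p pics
python3 - <<'E'
from bench import arm
import cv2,numpy as np
np.set_printoptions(precision=4,suppress=True)
print(arm.read_state(), arm.grip_depth)
for n in("side","top"):
    c=arm.capture(n); cv2.imwrite(f"pics/{n}0.png",c["image"][:,:,::-1])
    np.savez(f"{n}0.npz",**c)
    print(n,{k:v for k,v in c.items() if k!="image"})
E
```

```text
pics
{'time': 0.0, 'qpos': array([-1.3999,  0.3842,  0.0164,  1.3712, -0.0063,  1.3882, -0.0465]), 'qd': array([-0.0004, -0.0009,  0.0008,  0.0004,  0.0003,  0.0002, -0.0025]), 'joint_efforts': array([  0.0004, -62.7592,   0.8448, -37.1812,   0.0168,   0.0143,
         0.    ]), 'ee_pos': array([144.5983, 607.5079, 230.2608]), 'tool_rot': array([-1.5697,  1.5688, -1.8034]), 'force': array([-0.5622,  0.0496,  0.5025]), 'moment': array([-0.0362, -0.0066,  0.0252]), 'width': 85.19738336433477} 18.700000000000003
side {'vertical_fov': 43.22456272937315, 'cx': 327.20434539185925, 'cy': 242.09343773931806, 'eye': array([ 546.2033, 1036.7489,  809.4878]), 'rotation': array([-2.2114, -0.0041, -3.0741])}
top {'vertical_fov': 54.61631953391246, 'cx': 319.3474013572401, 'cy': 241.94324428097357, 'eye': array([ 544.0064,   98.6896, 1108.5625]), 'rotation': array([-3.055 , -0.014 , -1.5505])}
```

View pics/side0.png

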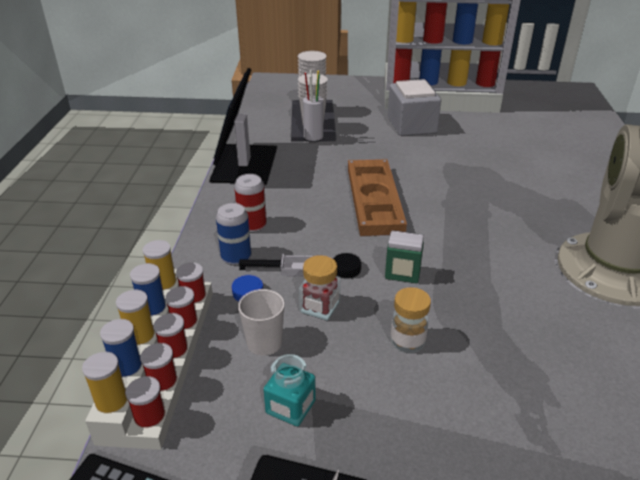

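View pics/top0.png

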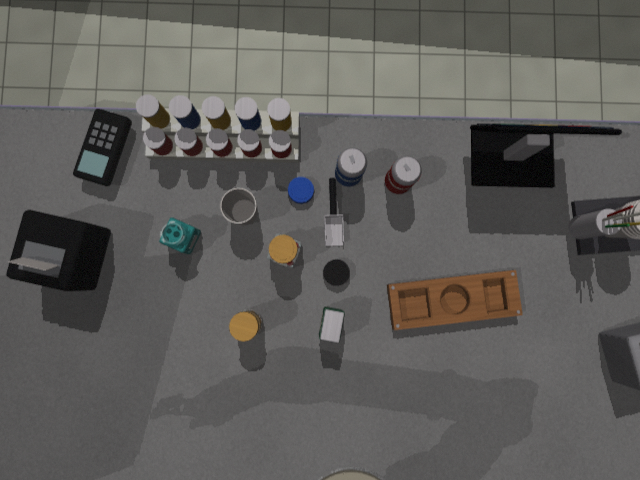

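The square jar with a gold lid and red sweets is at top (284,250) and side (320,285). The other candidates:
- The round amber jar is at top (244,326) and side (411,318).
- The turquoise look-alike is at top (178,235) and side (290,390).
- The loose blue and black lids are at top (301,190) and (336,272).
- The square well is the left one in the top view, near (415,303).

I'll confirm these with enlarged crops.

```bash
cat > h.py <<'E'
import numpy as np,cv2
from scipy.spatial.transform import Rotation as R
np.set_printoptions(precision=2,suppress=True)
def load(n): 
    d=np.load(n+".npz"); return {k:d[k] for k in d.files}
def Rm(c): return R.from_euler('xyz',c["rotation"]).as_matrix()
def foc(c): return 240/np.tan(np.radians(float(c["vertical_fov"]))/2)
def ray(c,p):
    f=foc(c); d=Rm(c)@np.array([(p[0]-c["cx"])/f,(p[1]-c["cy"])/f,1.]); return d/np.linalg.norm(d)
def plane(c,p,z):
    d=ray(c,p); return c["eye"]+d*(z-c["eye"][2])/d[2]
def tri(c1,p1,c2,p2):
    d1,d2=ray(c1,p1),ray(c2,p2); A=np.stack([d1,-d2],1); s=np.linalg.lstsq(A,c2["eye"]-c1["eye"],rcond=None)[0]
    a=c1["eye"]+s[0]*d1;b=c2["eye"]+s[1]*d2; return (a+b)/2,np.linalg.norm(a-b)
def proj(c,P):
    q=Rm(c).T@(np.asarray(P,float)-c["eye"]); f=foc(c); return np.array([f*q[0]/q[2]+c["cx"],f*q[1]/q[2]+c["cy"]])
E
python3 - <<'E'
from h import *
t=load("top0");s=load("side0")
def crop(c,x,y,w,h,k): return cv2.resize(c["image"][y:y+h,x:x+w,::-1],None,fx=k,fy=k,interpolation=cv2.INTER_CUBIC)
a=crop(s,290,245,70,85,6);b=crop(t,255,220,70,85,5.9999)
b=cv2.resize(b,(a.shape[1]-60,a.shape[0]))
cv2.imwrite("pics/jar.png",np.hstack([a,b]))
a=crop(t,380,260,150,80,5);b=crop(s,335,150,80,90,4)
cv2.imwrite("pics/tray.png",a);cv2.imwrite("pics/trays.png",crop(s,335,150,80,90,6))
for n,c in(("top",t),("side",s)):
    hsv=cv2.cvtColor(c["image"],cv2.COLOR_RGB2HSV)
    m=cv2.inRange(hsv,(10,140,120),(25,255,255))
    k,l,st,ce=cv2.connectedComponentsWithStats(m)
    for i in range(1,k):
        if st[i,4]>60: print(n,st[i],ce[i])
E
```

```text
top [269 236  28  27 593] [282.59 248.79]
top [395 272 115  17 274] [454.74 278.96]
top [506 278  13  20 168] [512.02 287.5 ]
top [459 281  23   5  78] [471.08 283.15]
top [429 284  17   7  69] [436.84 287.35]
top [467 286  17  16 166] [476.18 292.6 ]
top [390 291  10  24 105] [394.39 302.28]
top [422 311  65  15 278] [456.26 318.05]
top [230 312  28  29 626] [243.45 326.07]
side [397   6   9  36 225] [400.88  25.68]
side [ 349  161   55   64 1754] [375.3  193.36]
side [304 256  33  27 615] [318.52 267.92]
side [395 288  35  30 736] [411.18 301.4 ]
side [ 87 379  19  33 239] [ 96.01 394.91]
```

View pics/jar.png

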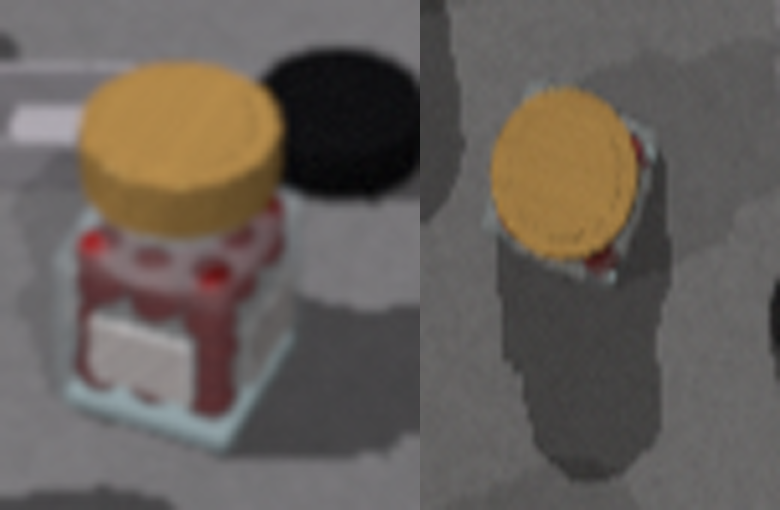

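View pics/tray.png

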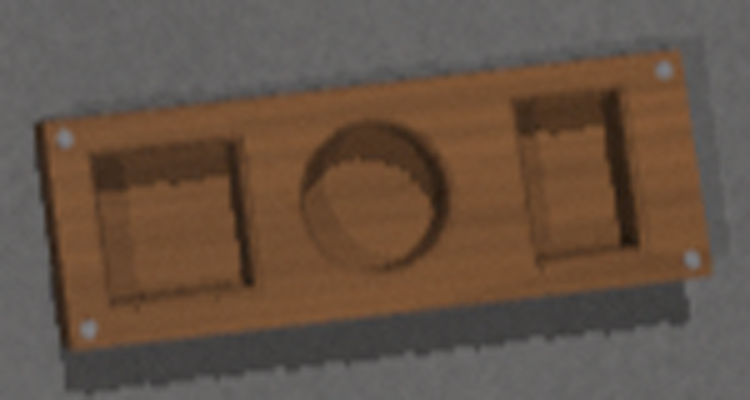

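View pics/trays.png

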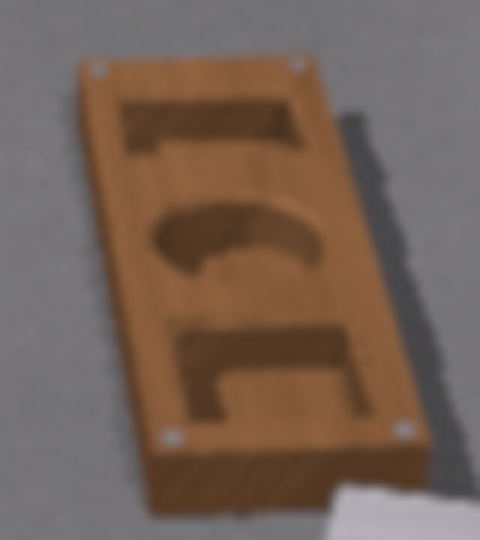

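Crops confirm the gold lid over red sweets in a square body with a white label band. The left well in the top view is the square one. Next I'll measure positions.

Run:
```python
from h import *
t=load("top0");s=load("side0")
# tray outline top view
def trayfit(c,roi):
    x,y,w,h=roi
    hsv=cv2.cvtColor(c["image"],cv2.COLOR_RGB2HSV)
    m=cv2.inRange(hsv,(5,110,50),(22,255,255)); mm=np.zeros_like(m); mm[y:y+h,x:x+w]=m[y:y+h,x:x+w]
    return mm
m=trayfit(t,(380,260,150,80)); 
cn=max(cv2.findContours(m,0,1)[0],key=cv2.contourArea); r=cv2.minAreaRect(cn); print("top rect",r, cv2.boxPoints(r))
for n,c,roi in(("top",t,(385,265,140,68)),("side",s,(345,158,64,68))):
    x,y,w,h=roi; im=c["image"][y:y+h,x:x+w]; hsv=cv2.cvtColor(im,cv2.COLOR_RGB2HSV)
    # screws: low sat bright inside hull
    hull=cv2.convexHull(max(cv2.findContours(trayfit(c,roi),0,1)[0],key=cv2.contourArea))
    hm=np.zeros(c["image"].shape[:2],np.uint8); cv2.fillConvexPoly(hm,hull,255)
    hm=cv2.erode(hm,np.ones((3,3)))[y:y+h,x:x+w]
    sat=hsv[:,:,1].astype(float)
    mk=((sat<125)&(hm>0)&(hsv[:,:,2]>90)).astype(np.uint8)
    k,l,st,ce=cv2.connectedComponentsWithStats(mk)
    for i in range(1,k):
        if st[i,4]>=3:
            ww=np.where(cv2.dilate((l==i).astype(np.uint8),np.ones((3,3)))>0,np.clip(190-sat,0,None),0)
            ys,xs=np.mgrid[:h,:w]; p=((ww*xs).sum()/ww.sum()+x,(ww*ys).sum()/ww.sum()+y)
            print(n,st[i,4],np.array(p),plane(c,p,30))
```

```text
top rect ((454.2335205078125, 299.5077819824219), (45.692138671875, 130.6776580810547), 83.36748504638672) [[386.69 284.36]
 [516.5  269.27]
 [521.77 314.65]
 [391.97 329.75]]
top 15 [512.38 273.56] [ 573.65 -365.54   30.  ]
top 17 [392.5  287.09] [536.65 -85.95  30.  ]
top 15 [517.95 311.53] [ 486.23 -377.1    30.  ]
top 17 [397.24 325.28] [449.49 -97.43  30.  ]
side 3 [383.89 161.24] [ 489.02 -371.81   30.  ]
side 18 [363.19 222.52] [537.63 -86.2   30.  ]
side 18 [402.09 221.27] [450.07 -97.61  30.  ]
```

Run:
```python
from h import *
t=load("top0");s=load("side0")
for n,c,roi in(("top",t,(262,228,42,42)),("side",s,(298,248,45,42))):
    x,y,w,h=roi; im=c["image"][y:y+h,x:x+w]
    hsv=cv2.cvtColor(im,cv2.COLOR_RGB2HSV)
    m=cv2.inRange(hsv,(10,120,60),(28,255,255))
    print(n); 
    for r in range(0,h,1): print(y+r,' '.join('%3d'%v if mm else ' . ' for v,mm in zip(hsv[r,:,2],m[r])))
```

```text
top
228  .   .   .   .   .   .   .   .   .   .   .   .   .   .   .   .   .   .   .   .   .   .   .   .   .   .   .   .   .   .   .   .   .   .   .   .   .   .   .   .   .   . 
229  .   .   .   .   .   .   .   .   .   .   .   .   .   .   .   .   .   .   .   .   .   .   .   .   .   .   .   .   .   .   .   .   .   .   .   .   .   .   .   .   .   . 
230  .   .   .   .   .   .   .   .   .   .   .   .   .   .   .   .   .   .   .   .   .   .   .   .   .   .   .   .   .   .   .   .   .   .   .   .   .   .   .   .   .   . 
231  .   .   .   .   .   .   .   .   .   .   .   .   .   .   .   .   .   .   .   .   .   .   .   .   .   .   .   .   .   .   .   .   .   .   .   .   .   .   .   .   .   . 
232  .   .   .   .   .   .   .   .   .   .   .   .   .   .   .   .   .   .   .   .   .   .   .   .   .   .   .   .   .   .   .   .   .   .   .   .   .   .   .   .   .   . 
233  .   .   .   .   .   .   .   .   .   .   .   .   .   .   .   .   .   .   .   .   .   .   .   .   .   .   .   .   .   .   .   .   .   .   .   .   .   .   .   .   .   . 
234  .   .   .   .   .   .   .   .   .   .   .   .   .   .   .  
[... 13159 characters left out ...]
   .   .   .   .   .   .   .   .   .   .   .   .   .   .   .   .   .   .   .   .   .   .   .   .   .   .   .   .   .   .   .   .   .   .   .   .   . 
287  .   .   .   .   .   .   .   .   .   .   .   .   .   .   .   .   .   .   .   .   .   .   .   .   .   .   .   .   .   .   .   .   .   .   .   .   .   .   .   .   .   .   .   .   . 
288  .   .   .   .   .   .   .   .   .   .   .   .   .   .   .   .   .   .   .   .   .   .   .   .   .   .   .   .   .   .   .   .   .   .   .   .   .   .   .   .   .   .   .   .   . 
289  .   .   .   .   .   .   .   .   .   .   .   .   .   .   .   .   .   .   .   .   .   .   .   .   .   .   .   .   .   .   .   .   .   .   .   .   .   .   .   .   .   .   .   .   .
```

Run:
```python
from h import *
t=load("top0");s=load("side0")
def crop(c,x,y,w,h,k): return cv2.resize(c["image"][y:y+h,x:x+w,::-1],None,fx=k,fy=k,interpolation=cv2.INTER_CUBIC)
cv2.imwrite("pics/a.png",crop(t,262,228,50,50,12));cv2.imwrite("pics/b.png",crop(s,295,270,50,50,12))
```

```text
(no output)
```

View pics/a.png

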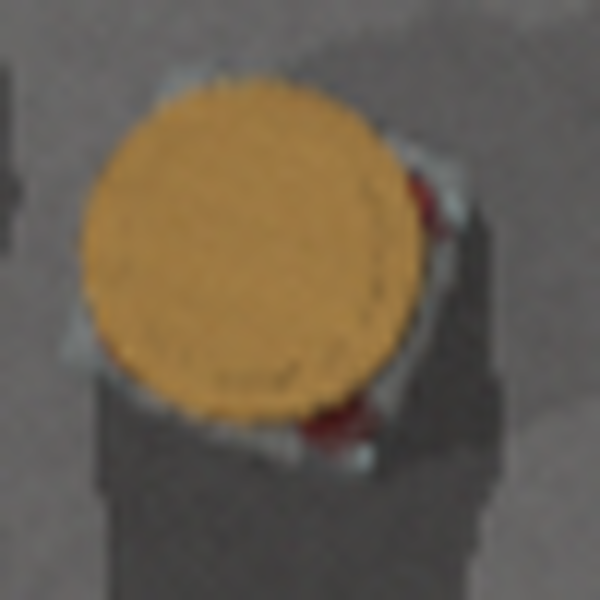

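View pics/b.png

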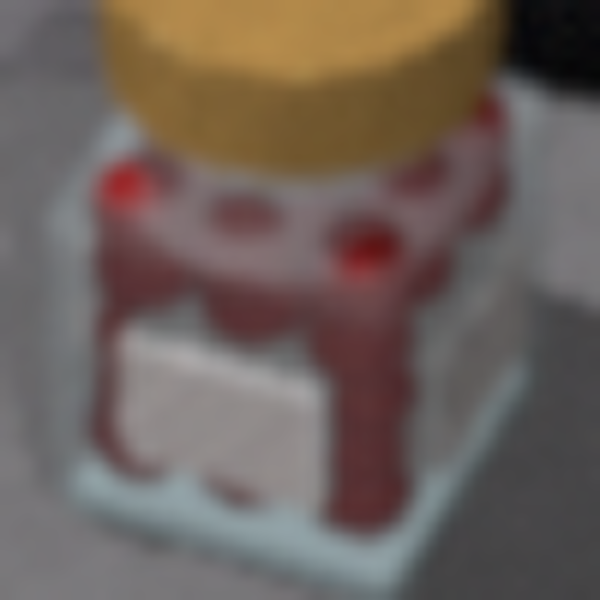

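Run:
```python
from h import *
t=load("top0");s=load("side0")
P,e=tri(t,(282.7,248.4),s,(320.2,265.7)); print("lidtop",P,e, plane(t,(282.7,248.4),106),plane(s,(320.2,265.7),106))
o=-0.46
c=[plane(s,(x/12+295+o,y/12+270+o),0) for x,y in((70,505),(395,592),(530,375))]
print(np.array(c)); a,b=c[0]-c[1],c[2]-c[1]
print(np.linalg.norm(a),np.linalg.norm(b),np.degrees(np.arctan2(a[1],a[0])),np.degrees(np.arctan2(b[1],b[0])),"ctr",(c[0]+c[2])/2)
# top view shoulder corners (z 66)
k=[plane(t,(x/12+262+o,y/12+228+o),66) for x,y in((70,350),(370,465),(470,180),(170,75))]
print(np.array(k)); 
for i in range(4):
    d=k[(i+1)%4]-k[i]; print(np.linalg.norm(d),np.degrees(np.arctan2(d[1],d[0])))
print(np.mean(k,0))
# well corners top (tray crop 5x, origin 380,260), z=30
w=[plane(t,(x/5+380-.4,y/5+260-.4),30) for x,y in((91,155),(237,140),(253,287),(110,305))]
print(np.array(w),np.mean(w,0))
w=[plane(s,(x/6+335-.42,y/6+150-.42),30) for x,y in((170,322),(345,322),(373,415),(193,420))]
print(np.array(w),np.mean(w,0))
print("heights: screw tri",tri(t,(392.5,287.09),s,(363.19,222.52)),tri(t,(397.24,325.28),s,(402.09,221.27)))
for nm,pt,ps,z in(("black",(336,272),None,0),("tin",(332,325),None,96),("cup",(239,205),None,95),("canb",(352,161),None,121),("round",(244,326),None,105),("blue",(301,190),0,20),("scoop",(333,215),0,20)):
    print(nm,plane(t,pt,z))
```

```text
lidtop [615.47 165.47 103.39] 0.6195225817808051 [615.59 165.3  106.  ] [614.9  168.71 106.  ]
[[652.71 181.72  -0.  ]
 [599.04 197.99   0.  ]
 [580.26 145.34   0.  ]]
56.08598667819736 55.899282544802325 -16.869784261424176 -109.6230929094979 ctr [616.49 163.53  -0.  ]
[[599.05 201.77  66.  ]
 [578.75 145.24  66.  ]
 [632.52 127.85  66.  ]
 [651.08 184.58  66.  ]]
60.07050141487063 -109.75077785441607
56.50856401653622 -17.91630041648455
59.69036819204299 71.8799934948665
54.79891022586176 161.71803921158465
[615.35 164.86  66.  ]
[[ 528.82  -98.28   30.  ]
 [ 537.09 -166.05   30.  ]
 [ 469.79 -173.46   30.  ]
 [ 460.32 -107.43   30.  ]] [ 499.01 -136.31   30.  ]
[[ 539.87 -165.7    30.  ]
 [ 471.27 -170.77   30.  ]
 [ 461.86 -106.82   30.  ]
 [ 529.83  -98.47   30.  ]] [ 500.71 -135.44   30.  ]
heights: screw tri (array([537.15, -85.9 ,  30.21]), np.float64(0.984317303460503)) (array([449.79, -97.42,  30.15]), np.float64(0.5810732047696696))
black [569.52  44.02   0.  ]
tin [453.19  55.42  96.  ]
cup [709.97 264.59  95.  ]
canb [807.58  19.41 121.  ]
round [448.33 243.18 105.  ]
blue [761.52 131.41  20.  ]
scoop [703.38  54.41  20.  ]
```

```bash
cat >> h.py <<'E'
def plan(st,target,jaw_deg,zrot=None):
    """shift & rotvec in tool frame (units of 5deg) to put TCP at target, pointing down, with jaw axis at jaw_deg (mod 180 nearest)"""
    T=R.from_euler('xyz',st["tool_rot"]); M=T.as_matrix()
    cur=np.degrees(np.arctan2(M[1,1],M[0,1])); j=jaw_deg+180*np.round((cur-jaw_deg)/180)
    a=np.radians(j); y=np.array([np.cos(a),np.sin(a),0]); x=np.array([0,0,-1.]); z=np.cross(x,y)
    G=np.stack([x,y,z],1)
    return M.T@(np.array(target)-st["ee_pos"]), R.from_matrix(M.T@G).as_rotvec()/np.radians(5),cur,j
E
python3 - <<'E'
from h import *
from bench import arm
st=arm.read_state();M=R.from_euler('xyz',st["tool_rot"]).as_matrix();print(M)
for j in(-18.3,71.7): print(plan(st,[615.5,165.3,170],j))
E
```

```text
[[-0.    0.23  0.97]
 [-0.    0.97 -0.23]
 [-1.   -0.    0.  ]]
(array([  60.97, -321.03,  560.46]), array([-17.02,  -0.02,   0.02]), np.float64(76.60542314019507), np.float64(161.7))
(array([  60.97, -321.03,  560.46]), array([0.98, 0.  , 0.02]), np.float64(76.60542314019507), np.float64(71.7))
```

Emit:
apply_moves([
  {"claw":-1,"x":0,"y":-10,"z":20,"rx":0.8},
  {"claw":-1,"x":0,"y":-35,"z":60,"rx":2.2},
  {"claw":-1,"x":0,"y":-60,"z":100,"rx":3.6},
  {"claw":-1,"x":0,"y":-83,"z":140,"rx":5},
  {"claw":-1,"x":0,"y":-106,"z":180,"rx":6.4},
  {"claw":-1,"x":0,"y":-130,"z":220,"rx":7.8},
  {"claw":-1,"x":0,"y":-153,"z":260,"rx":9.2},
  {"claw":-1,"x":0,"y":-176,"z":300,"rx":10.6},
  {"claw":-1,"x":0,"y":-200,"z":340,"rx":12},
  {"claw":-1,"x":0,"y":-223,"z":380,"rx":13.4},
])

```text
invalid input
```

Run:
```python
from h import *
from bench import arm
st=arm.read_state();print(st["time"],st["ee_pos"],st["qpos"])
print(plan(st,[615.5,165.3,150],-18.3))
```

```text
0.1 [144.68 607.54 230.35] [-1.4   0.38  0.02  1.37 -0.01  1.39 -0.05]
(array([  80.97, -320.99,  560.46]), array([-17.02,  -0.02,   0.02]), np.float64(76.60542314019507), np.float64(161.7))
```

Emit:
apply_moves([
  {"claw":-1,"x":0,"y":-10,"z":20,"rx":0.8,"ry":0,"rz":0},
  {"claw":-1,"x":0,"y":-35,"z":60,"rx":2.2,"ry":0,"rz":0},
  {"claw":-1,"x":0,"y":-60,"z":100,"rx":3.6,"ry":0,"rz":0},
  {"claw":-1,"x":0,"y":-83,"z":140,"rx":5,"ry":0,"rz":0},
  {"claw":-1,"x":0,"y":-106,"z":180,"rx":6.4,"ry":0,"rz":0},
  {"claw":-1,"x":0,"y":-130,"z":220,"rx":7.8,"ry":0,"rz":0},
  {"claw":-1,"x":0,"y":-153,"z":260,"rx":9.2,"ry":0,"rz":0},
  {"claw":-1,"x":0,"y":-176,"z":300,"rx":10.6,"ry":0,"rz":0},
  {"claw":-1,"x":0,"y":-200,"z":340,"rx":12,"ry":0,"rz":0},
  {"claw":-1,"x":0,"y":-223,"z":380,"rx":13.4,"ry":0,"rz":0},
])

```text
time: 1.1
ee_pos: [463.6, 300.9, 230.6]
tool_rot: [-0.534, 1.569, -1.942]
force: [0.6, 1.5, 0.9]
width: 84.8
```

Run:
```python
from h import *
from bench import arm
st=arm.read_state();print(st["time"],st["ee_pos"],st["qpos"])
print(plan(st,[615.5,165.3,150],-18.3))
```

```text
1.1 [463.57 300.91 230.61] [-0.97  0.23  0.41  1.59 -0.09  1.34 -0.39]
(array([ 80.75, 128.03, 158.29]), array([5.52, 0.02, 0.01]), np.float64(9.324647476810036), np.float64(-18.3))
```

Emit:
apply_moves([
  {"claw":-1,"x":10,"y":26,"z":32,"rx":1.2,"ry":0,"rz":0},
  {"claw":-1,"x":30,"y":55,"z":68,"rx":2.4,"ry":0,"rz":0},
  {"claw":-1,"x":50,"y":85,"z":105,"rx":3.8,"ry":0,"rz":0},
  {"claw":-1,"x":70,"y":112,"z":138,"rx":5,"ry":0,"rz":0},
  {"claw":-1,"x":81,"y":128,"z":158,"rx":5.5,"ry":0,"rz":0},
  {"claw":-1,"x":81,"y":128,"z":158,"rx":5.5,"ry":0,"rz":0},
  {"claw":-1,"x":81,"y":128,"z":158.3,"rx":5.5,"ry":0,"rz":0},
])

```text
time: 1.8
ee_pos: [615.2, 164.7, 148.8]
tool_rot: [-0.414, 1.567, -2.302]
force: [0.1, 1.2, -0.4]
width: 85.4
```

Run:
```python
from h import *
from bench import arm
st=arm.read_state();print(st["time"],st["ee_pos"],st["qpos"])
print(plan(st,[615.5,165.3,71],-18.3))
for n in("side","top"):
    c=arm.capture(n); np.savez(n+"1.npz",**c)
    u,v=proj(c,[615.5,165.3,120]).astype(int)
    cv2.imwrite(f"pics/{n}1.png",cv2.resize(c["image"][v-70:v+70,u-90:u+90,::-1],None,fx=4,fy=4))
    print(n,u-90,v-70)
```

```text
1.8 [615.22 164.72 148.8 ] [-0.7   0.5   0.54  1.47 -0.26  1.25 -0.44]
(array([77.8 ,  0.19, -0.9 ]), array([0.02, 0.04, 0.02]), np.float64(-18.22440619591124), np.float64(-18.3))
side 229 188
top 192 177
```

View pics/side1.png

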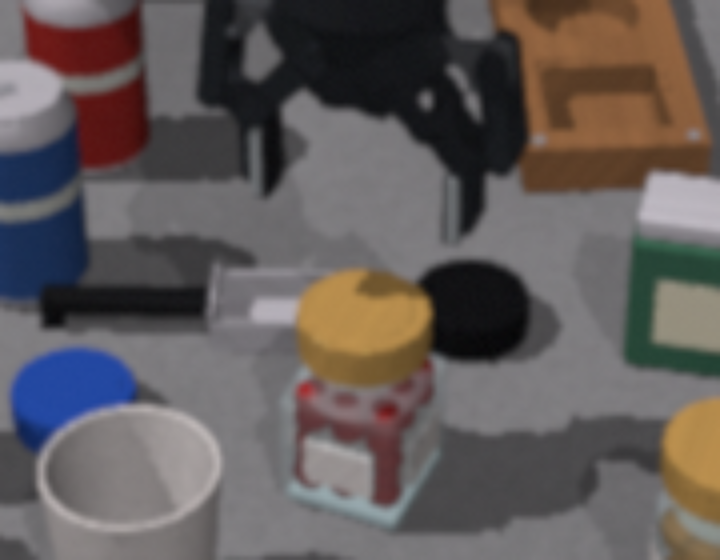

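View pics/top1.png

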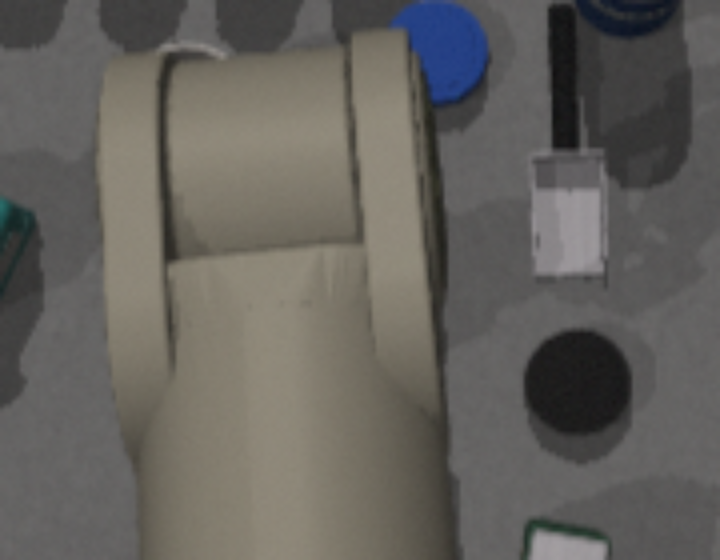

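The side view shows the open fingers above the lid, with tips at about (295,235) and (342,248). I'll check these against the projected axis.

Run:
```python
from h import *
s=load("side1")
a=np.radians(-18.2);y=np.array([np.cos(a),np.sin(a),0])
for z in(149,155,162):
    print(z,[proj(s,np.array([615.2,164.7,z])+d*y) for d in(-43,0,43)])
```

```text
149 [array([342.34, 251.32]), array([320.14, 245.8 ]), array([298.45, 240.41])]
155 [array([342.41, 248.65]), array([320.13, 243.15]), array([298.37, 237.77])]
162 [array([342.48, 245.51]), array([320.12, 240.03]), array([298.28, 234.67])]
```

Emit:
apply_moves([
  {"claw":-1,"x":20,"y":0,"z":-0.9,"rx":0,"ry":0,"rz":0},
  {"claw":-1,"x":40,"y":0,"z":-0.9,"rx":0,"ry":0,"rz":0},
  {"claw":-1,"x":58,"y":0.2,"z":-0.9,"rx":0,"ry":0,"rz":0},
  {"claw":-1,"x":70,"y":0.2,"z":-0.9,"rx":0,"ry":0,"rz":0},
  {"claw":-1,"x":77,"y":0.2,"z":-0.9,"rx":0,"ry":0,"rz":0},
  {"claw":-1,"x":78,"y":0.2,"z":-0.9,"rx":0,"ry":0,"rz":0},
  {"claw":-1,"x":78,"y":0.2,"z":-0.9,"rx":0,"ry":0,"rz":0},
])

```text
time: 2.6
ee_pos: [615.6, 167.7, 72.6]
tool_rot: [0.045, 1.57, -1.84]
force: [0.5, -0.0, 0.8]
width: 85.2
```

Run:
```python
from h import *
from bench import arm
st=arm.read_state();print(st["time"],st["ee_pos"],st["force"],st["moment"])
c=arm.capture("side"); np.savez("side2.npz",**c)
cv2.imwrite("pics/side2.png",cv2.resize(c["image"][210:330,250:400,::-1],None,fx=5,fy=5))
```

```text
2.6 [615.64 167.74  72.6 ] [ 0.48 -0.03  0.8 ] [0.03 0.02 0.04]
```

View pics/side2.png

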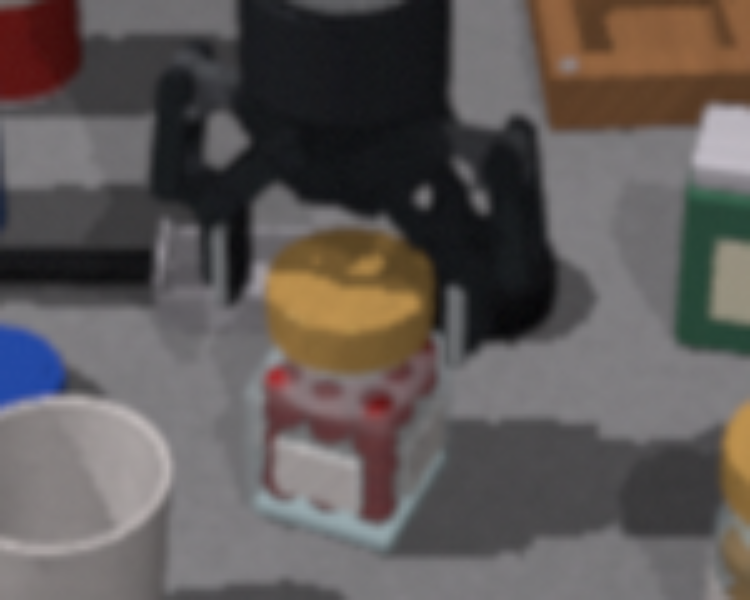

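Run:
```python
from h import *
from bench import arm
st=arm.read_state();print(st["time"],st["ee_pos"],st["qd"])
s=load("side2");a=np.radians(-18.2);y=np.array([np.cos(a),np.sin(a),0])
for z in (80,90):
  for d in(-42.6,0,42.6):
    p=proj(s,st["ee_pos"]*[1,1,0]+[0,0,z]+d*y); print(z,d,p,(p-[250,210])*5)
print((proj(s,[615.5,165.3,106])-[250,210])*5)
print(plan(st,[615.5,165.3,71],-18.3))
```

```text
2.65 [615.87 167.67  72.89] [ 0. -0.  0. -0. -0. -0. -0.]
80 -42.6 [340.99 281.75] [454.96 358.76]
80 0 [319.76 276.13] [348.82 330.66]
80 42.6 [299.01 270.64] [245.03 303.19]
90 -42.6 [341.09 277.61] [455.44 338.07]
90 0 [319.75 272.01] [348.73 310.05]
90 42.6 [298.88 266.53] [244.4  282.66]
[350.09 272.65]
(array([1.89, 0.38, 2.37]), array([ 0.05,  0.  , -0.01]), np.float64(-18.037598304100523), np.float64(-18.3))
```

Emit:
apply_moves([
  {"claw":-1,"x":1.5,"y":0.4,"z":2.4,"rx":0,"ry":0,"rz":0},
  {"claw":-1,"x":1.5,"y":0.4,"z":2.4,"rx":0,"ry":0,"rz":0},
  {"claw":-1,"x":1.5,"y":0.4,"z":2.4,"rx":0,"ry":0,"rz":0},
])

```text
time: 2.95
ee_pos: [615.7, 165.0, 71.8]
tool_rot: [1.592, 1.57, -0.294]
force: [-0.5, -0.5, -0.0]
width: 85.4
```

Run:
```python
from h import *
from bench import arm
st=arm.read_state();print(st["time"],st["ee_pos"],st["force"])
print(plan(st,[615.5,165.3,71],-18.3))
```

```text
2.95 [615.74 165.05  71.76] [-0.51 -0.46 -0.03]
(array([ 0.76, -0.31, -0.16]), array([ 0.05, -0.  , -0.01]), np.float64(-18.064830126622414), np.float64(-18.3))
```

Close.

Emit:
apply_moves([
  {"claw":-0.3,"x":0.5,"y":0,"z":0,"rx":0,"ry":0,"rz":0},
  {"claw":0.2,"x":0.5,"y":0,"z":0,"rx":0,"ry":0,"rz":0},
  {"claw":1,"x":0.5,"y":0,"z":0,"rx":0,"ry":0,"rz":0},
  {"claw":1,"x":0.5,"y":0,"z":0,"rx":0,"ry":0,"rz":0},
  {"claw":1,"x":0.5,"y":0,"z":0,"rx":0,"ry":0,"rz":0},
  {"claw":1,"x":0.5,"y":0,"z":0,"rx":0,"ry":0,"rz":0},
  {"claw":1,"x":0.5,"y":0,"z":0,"rx":0,"ry":0,"rz":0},
  {"claw":1,"x":0.5,"y":0,"z":0,"rx":0,"ry":0,"rz":0},
])

```text
time: 3.75
ee_pos: [615.7, 165.1, 71.7]
tool_rot: [1.878, 1.57, -0.008]
force: [-3.3, -0.4, 6.1]
width: 61.0
```

Run:
```python
from h import *
from bench import arm
st=arm.read_state();print(st["time"],st["ee_pos"],st["force"],st["moment"],st["width"])
c=arm.capture("side"); np.savez("side3.npz",**c)
cv2.imwrite("pics/side3.png",cv2.resize(c["image"][210:330,250:400,::-1],None,fx=5,fy=5))
```

```text
3.75 [615.71 165.13  71.66] [-3.32 -0.39  6.06] [-0.01  0.68  0.01] 61.029432060140564
```

View pics/side3.png

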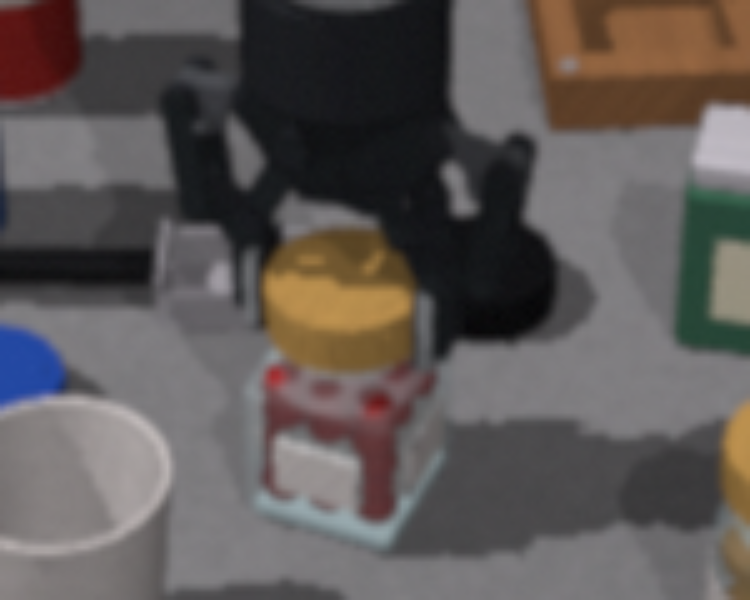

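Emit:
apply_moves([
  {"claw":1,"x":-3,"y":0,"z":0,"rx":0,"ry":0,"rz":0},
  {"claw":1,"x":-8,"y":0,"z":0,"rx":0,"ry":0,"rz":0},
  {"claw":1,"x":-18,"y":0,"z":0,"rx":0,"ry":0,"rz":0},
  {"claw":1,"x":-34,"y":0,"z":0,"rx":0,"ry":0,"rz":0},
  {"claw":1,"x":-54,"y":0,"z":0,"rx":0,"ry":0,"rz":0},
  {"claw":1,"x":-76,"y":0,"z":0,"rx":0,"ry":0,"rz":0},
  {"claw":1,"x":-96,"y":0,"z":0,"rx":0,"ry":0,"rz":0},
  {"claw":1,"x":-106,"y":0,"z":0,"rx":0,"ry":0,"rz":0},
  {"claw":1,"x":-110,"y":0,"z":0,"rx":0,"ry":0,"rz":0},
])

```text
time: 4.7
ee_pos: [616.3, 165.2, 183.7]
tool_rot: [2.157, 1.567, 0.271]
force: [0.2, 0.0, -4.4]
width: 60.7
```

Run:
```python
from h import *
from bench import arm
st=arm.read_state();print(st["time"],st["ee_pos"],st["force"],st["moment"],st["width"])
c=arm.capture("side"); np.savez("side4.npz",**c)
cv2.imwrite("pics/side4.png",cv2.resize(c["image"][160:300,250:400,::-1],None,fx=4.2,fy=4.2))
# plan to tray, jaw 7.5
print(plan(st,[499.0,-137,182],7.5))
```

```text
4.7 [616.3  165.19 183.65] [ 0.19  0.04 -4.43] [-0.01 -0.01  0.02] 60.706807388464995
(array([  0.97, -17.82, 323.67]), array([-5.11, -0.01, -0.04]), np.float64(-18.064275756368417), np.float64(7.5))
```

View pics/side4.png

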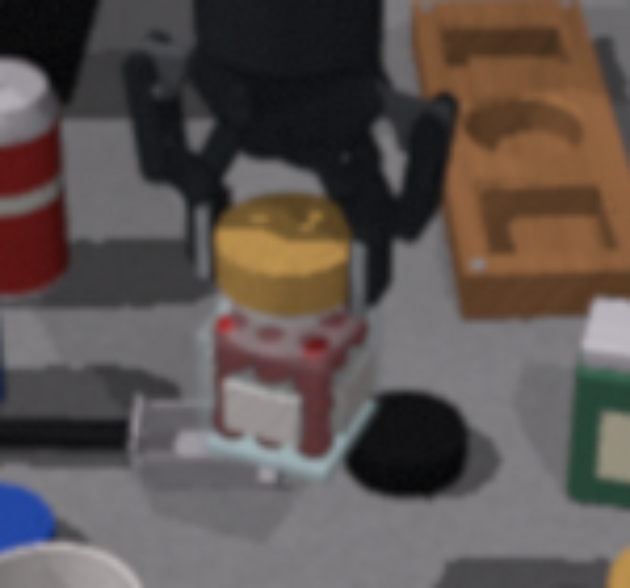

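Emit:
apply_moves([
  {"claw":1,"x":0,"y":-1,"z":20,"rx":-0.3,"ry":0,"rz":0},
  {"claw":1,"x":0,"y":-3,"z":55,"rx":-0.9,"ry":0,"rz":0},
  {"claw":1,"x":0,"y":-5,"z":95,"rx":-1.5,"ry":0,"rz":0},
  {"claw":1,"x":0,"y":-7,"z":135,"rx":-2.1,"ry":0,"rz":0},
  {"claw":1,"x":0,"y":-10,"z":175,"rx":-2.7,"ry":0,"rz":0},
  {"claw":1,"x":0,"y":-12,"z":215,"rx":-3.4,"ry":0,"rz":0},
  {"claw":1,"x":0,"y":-14,"z":255,"rx":-4,"ry":0,"rz":0},
  {"claw":1,"x":0,"y":-16,"z":290,"rx":-4.6,"ry":0,"rz":0},
  {"claw":1,"x":0,"y":-17.8,"z":315,"rx":-5,"ry":0,"rz":0},
  {"claw":1,"x":0,"y":-17.8,"z":323.5,"rx":-5.1,"ry":0,"rz":0},
])

```text
time: 5.75
ee_pos: [496.8, -140.2, 182.1]
tool_rot: [1.62, 1.57, 0.175]
force: [-0.2, -0.5, -3.4]
width: 60.2
```

Run:
```python
from h import *
from bench import arm
st=arm.read_state();print(st["time"],st["ee_pos"],st["force"],st["moment"],st["width"])
print(plan(st,[499.0,-137,120],7.5))
```

```text
5.75 [ 496.79 -140.22  182.08] [-0.19 -0.51 -3.42] [-0.03 -0.01  0.02] 60.236597475619085
(array([62.09,  2.51, -2.91]), array([-0.06, -0.  , -0.01]), np.float64(7.211191079084114), np.float64(7.5))
```

Emit:
apply_moves([
  {"claw":1,"x":10,"y":2,"z":-2,"rx":0,"ry":0,"rz":0},
  {"claw":1,"x":30,"y":2.5,"z":-2.9,"rx":0,"ry":0,"rz":0},
  {"claw":1,"x":46,"y":2.5,"z":-2.9,"rx":0,"ry":0,"rz":0},
  {"claw":1,"x":58,"y":2.5,"z":-2.9,"rx":0,"ry":0,"rz":0},
  {"claw":1,"x":62,"y":2.5,"z":-2.9,"rx":0,"ry":0,"rz":0},
  {"claw":1,"x":62,"y":2.5,"z":-2.9,"rx":0,"ry":0,"rz":0},
  {"claw":1,"x":62,"y":2.5,"z":-2.9,"rx":0,"ry":0,"rz":0},
])

```text
time: 6.45
ee_pos: [499.5, -136.9, 120.5]
tool_rot: [1.447, 1.569, 0.002]
force: [-0.4, 0.5, -4.2]
width: 60.5
```

Run:
```python
from h import *
from bench import arm
st=arm.read_state();print(st["time"],st["ee_pos"],st["force"],st["moment"],st["width"])
print(plan(st,[499.0,-137,120],7.5))
c=arm.capture("side"); np.savez("side5.npz",**c)
cv2.imwrite("pics/side5.png",cv2.resize(c["image"][145:245,325:430,::-1],None,fx=6,fy=6,interpolation=cv2.INTER_CUBIC))
c=arm.capture("top"); np.savez("top5.npz",**c)
cv2.imwrite("pics/top5.png",cv2.resize(c["image"][250:350,365:535,::-1],None,fx=4,fy=4,interpolation=cv2.INTER_CUBIC))
```

```text
6.45 [ 499.48 -136.89  120.52] [-0.45  0.54 -4.19] [ 0.02 -0.01 -0.05] 60.54805447590547
(array([ 0.52, -0.49,  0.04]), array([-0.06,  0.  , -0.02]), np.float64(7.220673741800728), np.float64(7.5))
```

View pics/side5.png

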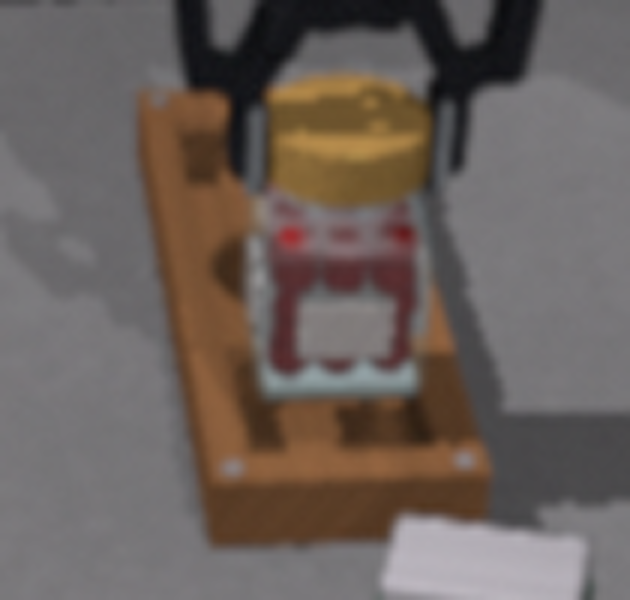

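View pics/top5.png

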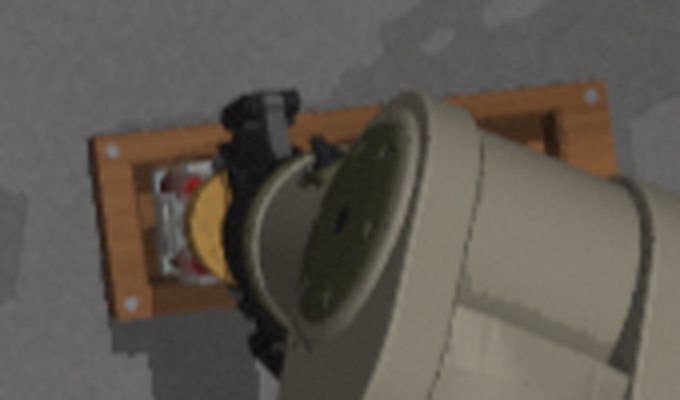

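The jar hangs above the square well and looks about parallel to it. Its bottom front edge runs from (262,395) to (420,392) in the crop. I'll measure how far its centre and yaw are off.

Run:
```python
from h import *
s=load("side5");t=load("top5")
f=lambda x,y:(x/6+325-.42,y/6+145-.42)
g=lambda x,y:(x/4+365-.38,y/4+250-.38)
for z in (46,49):
    A,B=plane(s,f(262,395),z),plane(s,f(420,392),z); d=A-B; m=(A+B)/2
    print("front edge",A,B,np.linalg.norm(d),"yaw",np.degrees(np.arctan2(d[1],d[0])),"mid",m)
    a=np.radians(7.5);ctr=m+32*np.array([np.sin(a),-np.cos(a),0]);print("centre side",ctr)
# screws
A,B=plane(s,f(232,467),30),plane(s,f(465,460),30);print("screws",A,B)
# top: shoulder corner edge (z~49+66)
for nm,p in(("c1",(155,172)),("c2",(168,275))): print(nm,plane(t,g(*p),115))
A,B=plane(t,g(155,172),115),plane(t,g(168,275),115);d=A-B;print(np.linalg.norm(d),np.degrees(np.arctan2(d[1],d[0])),(A+B)/2+32*np.array([np.sin(a),-np.cos(a),0]))
im=t["image"][280:330,395:430,::-1];cv2.imwrite("pics/top5z.png",cv2.resize(im,None,fx=12,fy=12,interpolation=cv2.INTER_CUBIC))
im=s["image"][170:230,355:412,::-1];cv2.imwrite("pics/side5z.png",cv2.resize(im,None,fx=10,fy=10,interpolation=cv2.INTER_CUBIC))
```

```text
front edge [ 527.32 -112.1    46.  ] [ 467.64 -118.56   46.  ] 60.03024408755496 yaw 6.1714627716634105 mid [ 497.48 -115.33   46.  ]
centre side [ 501.66 -147.06   46.  ]
front edge [ 527.4  -107.59   49.  ] [ 467.95 -114.02   49.  ] 59.79436509917204 yaw 6.171462771663359 mid [ 497.67 -110.8    49.  ]
centre side [ 501.85 -142.53   49.  ]
screws [537.52 -86.64  30.  ] [450.08 -97.69  30.  ]
c1 [525.97 -94.68 115.  ]
c2 [ 471.8  -101.84  115.  ]
54.64743750825522 7.527977872190765 [ 503.06 -129.99  115.  ]
```

View pics/top5z.png

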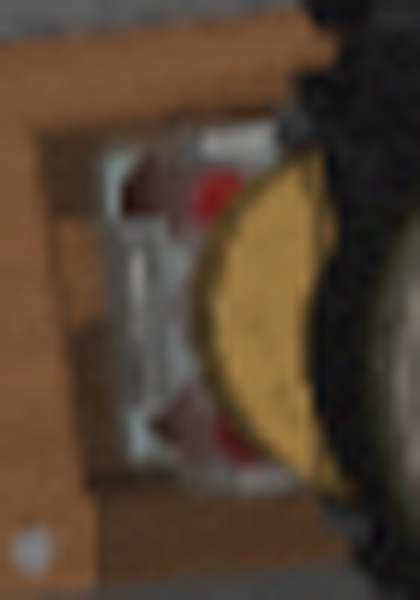

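View pics/side5z.png

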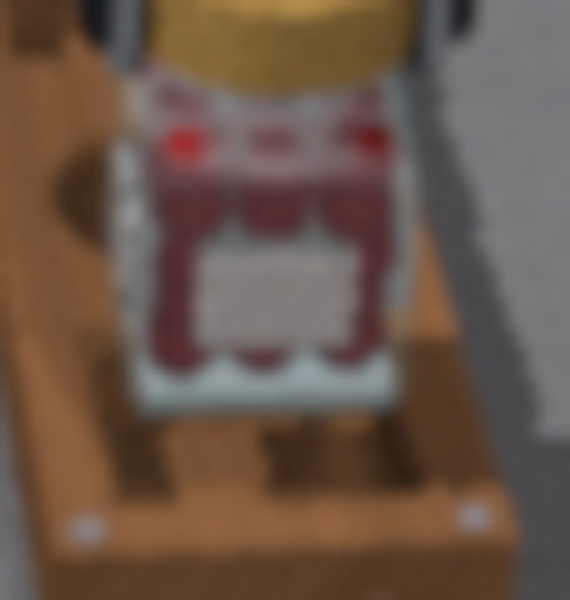

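Run:
```python
from h import *
s=load("side5");t=load("top5")
f=lambda x,y:(x/10+355-.45,y/10+170-.45)
g=lambda x,y:(x/12+395-.46,y/12+280-.46)
A,e1=tri(t,g(100,150),s,f(135,412));B,e2=tri(t,g(135,465),s,f(395,408));d=A-B
print(A,e1,B,e2,np.linalg.norm(d),np.degrees(np.arctan2(d[1],d[0])))
a=np.radians(7.5);print("ctr",(A+B)/2+32*np.array([np.sin(a),-np.cos(a),0]))
# lid left/right edges & top in side image
hsv=cv2.cvtColor(s["image"],cv2.COLOR_RGB2HSV);m=cv2.inRange(hsv,(15,100,60),(28,255,255))
m[:150]=0;m[185:]=0;m[:,:365]=0;m[:,402:]=0
ys,xs=np.nonzero(m);print(xs.min(),xs.max(),ys.min(),ys.max())
for y in range(155,182,2):
    r=xs[ys==y]; print(y,(r.min(),r.max()) if len(r) else None)
print("TCP axis proj", [proj(s,[499.5,-136.9,z]) for z in (49,115,133,155)])
```

```text
[ 526.94 -106.42   48.86] 1.7589248342197992 [ 468.09 -113.45   48.19] 2.0124942303563973 59.269985334728894 6.81242171240738
ctr [ 501.69 -141.66   48.52]
369 396 158 178
155 None
157 None
159 (np.int64(373), np.int64(391))
161 (np.int64(369), np.int64(393))
163 (np.int64(370), np.int64(396))
165 (np.int64(370), np.int64(396))
167 (np.int64(370), np.int64(396))
169 (np.int64(370), np.int64(396))
171 (np.int64(370), np.int64(396))
173 (np.int64(370), np.int64(395))
175 (np.int64(371), np.int64(395))
177 (np.int64(374), np.int64(391))
179 None
181 None
TCP axis proj [array([380.58, 203.84]), array([382.26, 179.  ]), array([382.73, 171.98]), array([383.33, 163.24])]
```

Run:
```python
from h import *
s=load("side5");t=load("top5")
for z in (132.5,154.5): print("top lid left edge",z,plane(t,(411.2,305.4),z))
# side: lid bottom front lowest point row 178.4 col 383 at z=132.5 -> y = centre+31 ; lid top rear row 157.5 at z=154.5 -> centre-31
print(plane(s,(383,178.3),132.5),plane(s,(383,157.5),154.5))
# same measurement on counter picture: lid bottom front row 283.3, top rear 255.5
s0=load("side0");print(plane(s0,(319.5,283.3),84),plane(s0,(320,255.6),106))
print(proj(s,[495.3,-105.2,49]))
# on-counter bottom edge for same-inset calibration: centre known ~ (615.5,165.2)
```

```text
top lid left edge 132.5 [ 500.07 -107.79  132.5 ]
top lid left edge 154.5 [ 501.06 -103.14  154.5 ]
[ 499.05 -110.44  132.5 ] [ 500.01 -163.73  154.5 ]
[614.39 192.89  84.  ] [617.6  138.53 106.  ]
[382.49 211.58]
```

Emit:
apply_moves([
  {"claw":1,"x":5,"y":-0.5,"z":0,"rx":-0.1,"ry":0,"rz":0},
  {"claw":1,"x":10,"y":-0.5,"z":0,"rx":-0.1,"ry":0,"rz":0},
  {"claw":1,"x":14,"y":-0.5,"z":0,"rx":-0.1,"ry":0,"rz":0},
  {"claw":1,"x":17,"y":-0.5,"z":0,"rx":-0.1,"ry":0,"rz":0},
  {"claw":1,"x":19,"y":-0.5,"z":0,"rx":-0.1,"ry":0,"rz":0},
  {"claw":1,"x":21,"y":-0.5,"z":0,"rx":-0.1,"ry":0,"rz":0},
  {"claw":1,"x":22,"y":-0.5,"z":0,"rx":-0.1,"ry":0,"rz":0},
])

```text
time: 7.25
ee_pos: [499.1, -137.1, 98.6]
tool_rot: [1.472, 1.568, 0.036]
force: [0.2, -0.3, -4.1]
width: 60.4
```

Run:
```python
from h import *
from bench import arm
st=arm.read_state();print(st["time"],st["ee_pos"],st["force"],st["moment"],st["width"])
print(plan(st,[499.0,-137,98],7.5))
```

```text
7.25 [ 499.09 -137.14   98.62] [ 0.18 -0.34 -4.08] [-0.05 -0.01 -0.01] 60.41058691476156
(array([ 0.62, -0.07, -0.15]), array([ 0.04,  0.  , -0.03]), np.float64(7.705362242812234), np.float64(7.5))
```

Emit:
apply_moves([
  {"claw":1,"x":3,"y":0,"z":0,"rx":0,"ry":0,"rz":0},
  {"claw":1,"x":6,"y":0,"z":0,"rx":0,"ry":0,"rz":0},
  {"claw":1,"x":9,"y":0,"z":0,"rx":0,"ry":0,"rz":0},
  {"claw":1,"x":12,"y":0,"z":0,"rx":0,"ry":0,"rz":0},
  {"claw":1,"x":14,"y":0,"z":0,"rx":0,"ry":0,"rz":0},
  {"claw":1,"x":15,"y":0,"z":0,"rx":0,"ry":0,"rz":0},
])

```text
time: 7.85
ee_pos: [499.0, -137.1, 83.4]
tool_rot: [1.479, 1.569, 0.043]
force: [-0.7, 0.1, -2.8]
width: 60.5
```

Run:
```python
from h import *
from bench import arm
st=arm.read_state();print(st["time"],st["ee_pos"],st["force"],st["moment"],st["width"])
print(plan(st,[499.0,-137,78],7.5))
```

```text
7.85 [ 499.03 -137.12   83.35] [-0.73  0.1  -2.8 ] [ 0.02 -0.03  0.02] 60.48595614520381
(array([ 5.35, -0.02, -0.13]), array([ 0.04,  0.  , -0.02]), np.float64(7.706522977756116), np.float64(7.5))
```

Going in freely. The last stretch goes slowly until the floor takes the load.

Emit:
apply_moves([
  {"claw":1,"x":2,"y":0,"z":0,"rx":0,"ry":0,"rz":0},
  {"claw":1,"x":4,"y":0,"z":0,"rx":0,"ry":0,"rz":0},
  {"claw":1,"x":5,"y":0,"z":0,"rx":0,"ry":0,"rz":0},
  {"claw":1,"x":6,"y":0,"z":0,"rx":0,"ry":0,"rz":0},
  {"claw":1,"x":6,"y":0,"z":0,"rx":0,"ry":0,"rz":0},
  {"claw":1,"x":6,"y":0,"z":0,"rx":0,"ry":0,"rz":0},
])

```text
time: 8.45
ee_pos: [499.1, -137.2, 77.6]
tool_rot: [1.529, 1.568, 0.093]
force: [-2.4, 0.4, 1.7]
width: 60.7
```

Run:
```python
from h import *
from bench import arm
st=arm.read_state();print(st["time"],st["ee_pos"],st["force"],st["moment"],st["width"])
c=arm.capture("side"); np.savez("side6.npz",**c)
cv2.imwrite("pics/side6.png",cv2.resize(c["image"][145:245,325:430,::-1],None,fx=6,fy=6,interpolation=cv2.INTER_CUBIC))
c=arm.capture("top"); np.savez("top6.npz",**c)
cv2.imwrite("pics/top6.png",cv2.resize(c["image"][250:350,365:535,::-1],None,fx=4,fy=4,interpolation=cv2.INTER_CUBIC))
```

```text
8.45 [ 499.09 -137.16   77.65] [-2.39  0.41  1.73] [0.14 0.59 0.09] 60.679652784262046
```

View pics/side6.png

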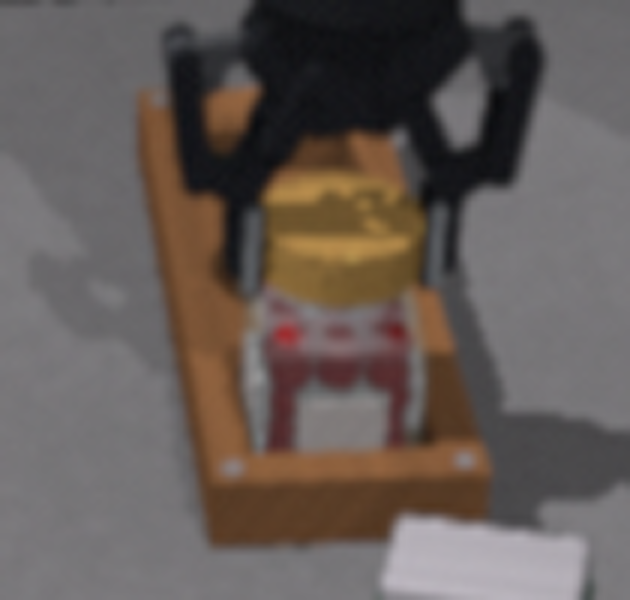

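The jar is seated: the floor has taken the load, and TCP z is 77.65, exactly 6 mm above its value on the counter. I'll release briefly so it settles flat, then regrip.

Emit:
apply_moves([
  {"claw":-0.6,"x":0,"y":0,"z":0,"rx":0,"ry":0,"rz":0},
  {"claw":-0.7,"x":0,"y":0,"z":0,"rx":0,"ry":0,"rz":0},
  {"claw":-0.7,"x":0,"y":0,"z":0,"rx":0,"ry":0,"rz":0},
  {"claw":-0.7,"x":0,"y":0,"z":0,"rx":0,"ry":0,"rz":0},
  {"claw":-0.7,"x":0,"y":0,"z":0,"rx":0,"ry":0,"rz":0},
])

```text
time: 9.05
ee_pos: [499.2, -137.2, 77.6]
tool_rot: [1.488, 1.568, 0.051]
force: [-0.4, 0.3, 0.6]
width: 72.6
```

Run:
```python
from h import *
from bench import arm
st=arm.read_state();print(st["time"],st["ee_pos"],st["force"],st["moment"],st["width"],st["qpos"])
print(plan(st,[499.0,-137,77.5],7.5))
c=arm.capture("side"); np.savez("side7.npz",**c)
cv2.imwrite("pics/side7.png",cv2.resize(c["image"][145:245,325:430,::-1],None,fx=6,fy=6,interpolation=cv2.INTER_CUBIC))
c=arm.capture("top"); np.savez("top7.npz",**c)
cv2.imwrite("pics/top7.png",cv2.resize(c["image"][250:350,365:535,::-1],None,fx=4,fy=4,interpolation=cv2.INTER_CUBIC))
```

```text
9.05 [ 499.18 -137.17   77.64] [-0.39  0.31  0.58] [ 0.   -0.01 -0.  ] 72.56117530482449 [-0.31  0.33  0.61  1.88 -0.22  1.    0.53]
(array([ 0.14, -0.16, -0.19]), array([ 0.04,  0.  , -0.03]), np.float64(7.704075445746914), np.float64(7.5))
```

View pics/side7.png

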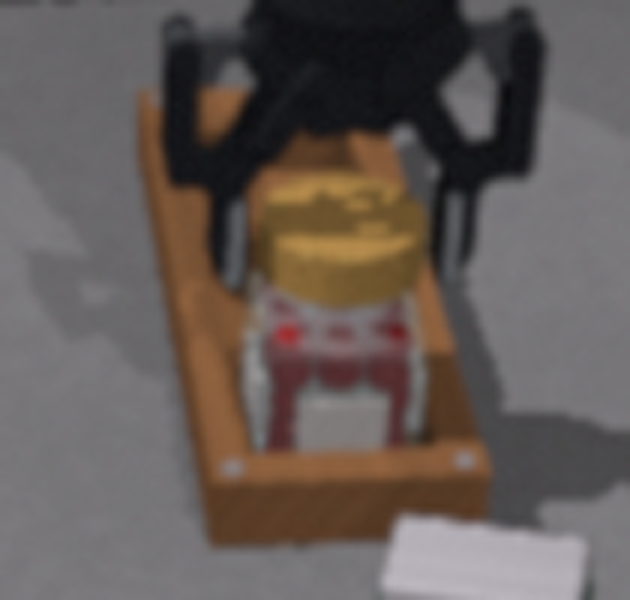

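View pics/top7.png

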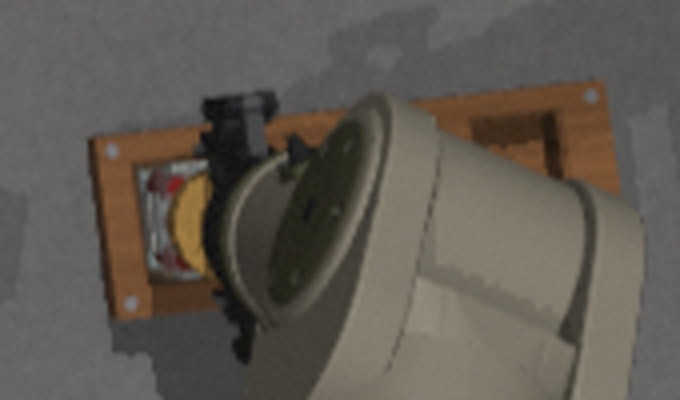

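Emit:
apply_moves([
  {"claw":0,"x":0.1,"y":-0.1,"z":0,"rx":0,"ry":0,"rz":0},
  {"claw":1,"x":0.1,"y":-0.1,"z":0,"rx":0,"ry":0,"rz":0},
  {"claw":1,"x":0.1,"y":-0.1,"z":0,"rx":0,"ry":0,"rz":0},
  {"claw":1,"x":0.1,"y":-0.1,"z":0,"rx":0,"ry":0,"rz":0},
  {"claw":1,"x":0.1,"y":-0.1,"z":0,"rx":0,"ry":0,"rz":0},
  {"claw":1,"x":0.3,"y":-0.1,"z":0,"rx":0,"ry":0,"rz":0},
  {"claw":1,"x":0.3,"y":-0.1,"z":0,"rx":0,"ry":0,"rz":0},
])

```text
time: 9.85
ee_pos: [499.0, -137.3, 77.8]
tool_rot: [1.624, 1.568, 0.188]
force: [-4.1, 1.7, 7.0]
width: 60.7
```

Run:
```python
from h import *
from bench import arm
st=arm.read_state();print(st["time"],st["ee_pos"],st["force"],st["moment"],st["width"],st["qpos"])
print(plan(st,[499.0,-137,77.5],7.5))
```

```text
9.85 [ 498.97 -137.27   77.84] [-4.11  1.71  6.96] [0.19 0.75 0.04] 60.73802719191937 [-0.31  0.32  0.61  1.88 -0.22  1.    0.53]
(array([ 0.34,  0.07, -0.26]), array([ 0.04, -0.  , -0.03]), np.float64(7.693008543570563), np.float64(7.5))
```

Emit:
apply_moves([
  {"claw":1,"x":0.2,"y":0,"z":0,"rx":-0.5,"ry":0,"rz":0},
  {"claw":1,"x":0.1,"y":0,"z":0,"rx":-1.2,"ry":0,"rz":0},
  {"claw":1,"x":-0.1,"y":0,"z":0,"rx":-2,"ry":0,"rz":0},
  {"claw":1,"x":-0.3,"y":0,"z":0,"rx":-2.8,"ry":0,"rz":0},
  {"claw":1,"x":-0.5,"y":0,"z":0,"rx":-3.6,"ry":0,"rz":0},
  {"claw":1,"x":-0.6,"y":0,"z":0,"rx":-4.3,"ry":0,"rz":0},
  {"claw":1,"x":-0.8,"y":0,"z":0,"rx":-5,"ry":0,"rz":0},
  {"claw":1,"x":-0.8,"y":0,"z":0,"rx":-5,"ry":0,"rz":0},
])

```text
time: 10.65
ee_pos: [499.0, -137.6, 78.9]
tool_rot: [1.153, 1.568, 0.153]
force: [-2.4, -0.9, 3.1]
width: 60.5
```

Run:
```python
from h import *
from bench import arm
st=arm.read_state();print(st["time"],st["ee_pos"],st["force"],st["moment"],st["width"],st["qpos"])
print(plan(st,[499.0,-137,77.5],58))
c=arm.capture("side"); np.savez("side8.npz",**c)
cv2.imwrite("pics/side8.png",cv2.resize(c["image"][145:245,325:430,::-1],None,fx=6,fy=6,interpolation=cv2.INTER_CUBIC))
```

```text
10.65 [ 499.01 -137.57   78.87] [-2.44 -0.89  3.09] [-0.06  0.29  0.05] 60.45978788820916 [-0.24  0.31  0.53  1.88 -0.19  1.    0.94]
(array([ 1.37,  0.3 , -0.49]), array([-5.06,  0.02, -0.03]), np.float64(32.71659761311203), np.float64(58.0))
```

View pics/side8.png

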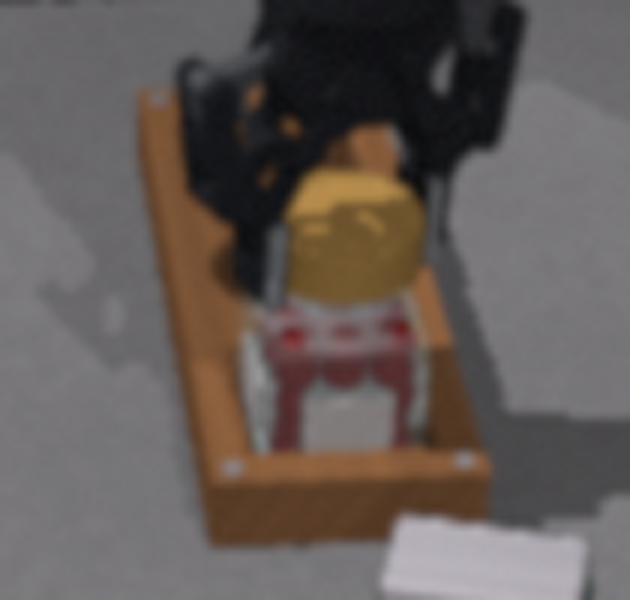

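Emit:
apply_moves([
  {"claw":1,"x":0,"y":0.1,"z":-0.3,"rx":-0.7,"ry":0,"rz":0},
  {"claw":1,"x":-0.2,"y":0.2,"z":-0.3,"rx":-1.5,"ry":0,"rz":0},
  {"claw":1,"x":-0.4,"y":0.2,"z":-0.4,"rx":-2.3,"ry":0,"rz":0},
  {"claw":1,"x":-0.6,"y":0.2,"z":-0.4,"rx":-3.1,"ry":0,"rz":0},
  {"claw":1,"x":-0.8,"y":0.3,"z":-0.5,"rx":-3.9,"ry":0,"rz":0},
])

```text
time: 11.2
ee_pos: [498.9, -137.0, 79.7]
tool_rot: [0.909, 1.568, 0.248]
force: [-2.1, -0.2, 4.8]
width: 60.6
```

Run:
```python
from h import *
from bench import arm
st=arm.read_state();print(st["time"],st["ee_pos"],st["force"],st["moment"],st["width"],st["joint_efforts"])
print(plan(st,[499.0,-137,79.5],61))
```

```text
11.2 [ 498.93 -136.96   79.73] [-2.15 -0.19  4.79] [ 0.18  0.36 -0.5 ] 60.57070031440704 [ -1.35 -45.08   4.85 -31.06   0.17  -0.69  -0.82]
(array([0.23, 0.01, 0.08]), array([-1.78,  0.02, -0.02]), np.float64(52.11018294031622), np.float64(61.0))
```

Emit:
apply_moves([
  {"claw":1,"x":-0.2,"y":0,"z":0,"rx":-0.6,"ry":0,"rz":0},
  {"claw":1,"x":-0.4,"y":0,"z":0,"rx":-1.2,"ry":0,"rz":0},
  {"claw":1,"x":-0.5,"y":0,"z":0,"rx":-1.8,"ry":0,"rz":0},
])

```text
time: 11.5
ee_pos: [498.7, -136.8, 80.2]
tool_rot: [0.891, 1.568, 0.387]
force: [-1.0, -0.2, 1.3]
width: 60.6
```

Run:
```python
from h import *
from bench import arm
st=arm.read_state();print(st["time"],st["ee_pos"],st["force"],st["moment"],st["width"],st["joint_efforts"])
print(plan(st,[499.0,-137,79.5],61))
```

```text
11.5 [ 498.69 -136.84   80.17] [-1.01 -0.19  1.32] [ 0.11  0.28 -0.1 ] 60.5621444972181 [ -0.67 -46.38   5.05 -31.62  -0.04  -0.56  -0.94]
(array([0.67, 0.  , 0.35]), array([ 0.02,  0.02, -0.02]), np.float64(61.11555526450632), np.float64(61.0))
```

Emit:
apply_moves([
  {"claw":1,"x":-0.2,"y":0,"z":0,"rx":-0.6,"ry":0,"rz":0},
  {"claw":1,"x":-0.2,"y":0,"z":0,"rx":-0.9,"ry":0,"rz":0},
  {"claw":1,"x":-0.2,"y":0,"z":0,"rx":-0.9,"ry":0,"rz":0},
])

```text
time: 11.8
ee_pos: [498.6, -136.9, 80.2]
tool_rot: [0.802, 1.569, 0.375]
force: [-1.1, -1.1, -0.9]
width: 60.4
```

Emit:
apply_moves([
  {"claw":1,"x":-0.5,"y":0,"z":0,"rx":0,"ry":0,"rz":0},
  {"claw":1,"x":-1,"y":0,"z":0,"rx":0,"ry":0,"rz":0},
  {"claw":1,"x":-2,"y":0,"z":0,"rx":0,"ry":0,"rz":0},
  {"claw":1,"x":-2,"y":0,"z":0,"rx":0,"ry":0,"rz":0},
])

```text
time: 12.2
ee_pos: [498.5, -137.0, 82.3]
tool_rot: [0.788, 1.569, 0.361]
force: [-0.9, -1.4, 0.0]
width: 60.3
```

Run:
```python
from h import *
from bench import arm
st=arm.read_state();print(st["time"],st["ee_pos"],st["force"],st["moment"],st["width"],st["joint_efforts"])
print(plan(st,[499.0,-137,79.5],61))
```

```text
12.2 [ 498.54 -136.96   82.25] [-0.87 -1.38  0.04] [-0.19  0.22 -0.03] 60.31295235830325 [ -0.44 -47.54   4.44 -32.06  -0.23  -0.16  -0.01]
(array([2.75, 0.15, 0.43]), array([ 0.91,  0.02, -0.02]), np.float64(65.53756563972615), np.float64(61.0))
```

Emit:
apply_moves([
  {"claw":1,"x":-2,"y":0,"z":0,"rx":0,"ry":0,"rz":0},
  {"claw":1,"x":-4,"y":0,"z":0,"rx":0,"ry":0,"rz":0},
  {"claw":1,"x":-6,"y":0,"z":0,"rx":0,"ry":0,"rz":0},
  {"claw":1,"x":-6,"y":0,"z":0,"rx":0,"ry":0,"rz":0},
])

```text
time: 12.6
ee_pos: [498.7, -136.8, 88.7]
tool_rot: [0.773, 1.568, 0.346]
force: [0.0, -0.3, 0.4]
width: 60.6
```

Run:
```python
from h import *
from bench import arm
st=arm.read_state();print(st["time"],st["ee_pos"],st["force"],st["moment"],st["width"])
c=arm.capture("side"); np.savez("side9.npz",**c)
cv2.imwrite("pics/side9.png",cv2.resize(c["image"][145:245,325:430,::-1],None,fx=6,fy=6,interpolation=cv2.INTER_CUBIC))
```

```text
12.6 [ 498.75 -136.85   88.67] [ 0.04 -0.28  0.45] [-0.06  0.11 -0.  ] 60.64321616253101
```

View pics/side9.png

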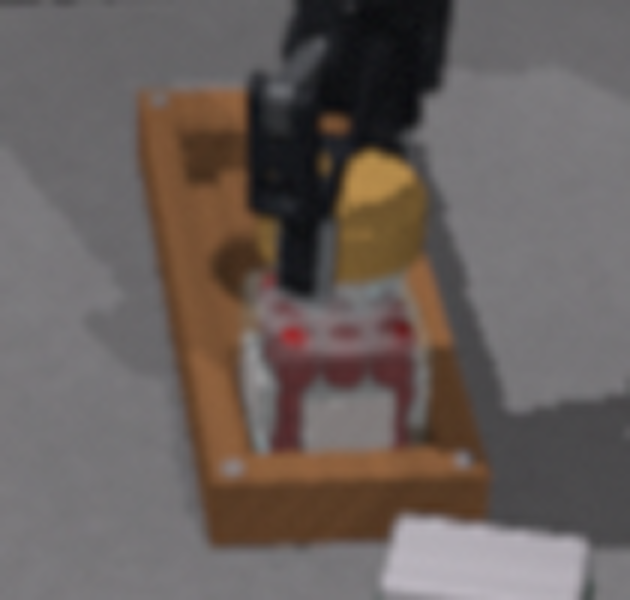

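The lid is rising with no load and the jar hasn't moved. I'll lift about 27 mm more.

Emit:
apply_moves([
  {"claw":1,"x":-3,"y":0,"z":0,"rx":0,"ry":0,"rz":0},
  {"claw":1,"x":-7,"y":0,"z":0,"rx":0,"ry":0,"rz":0},
  {"claw":1,"x":-12,"y":0,"z":0,"rx":0,"ry":0,"rz":0},
  {"claw":1,"x":-17,"y":0,"z":0,"rx":0,"ry":0,"rz":0},
  {"claw":1,"x":-22,"y":0,"z":0,"rx":0,"ry":0,"rz":0},
  {"claw":1,"x":-26,"y":0,"z":0,"rx":0,"ry":0,"rz":0},
  {"claw":1,"x":-27,"y":0,"z":0,"rx":0,"ry":0,"rz":0},
  {"claw":1,"x":-27,"y":0,"z":0,"rx":0,"ry":0,"rz":0},
  {"claw":1,"x":-27,"y":0,"z":0,"rx":0,"ry":0,"rz":0},
])

```text
time: 13.55
ee_pos: [498.5, -136.8, 115.3]
tool_rot: [0.85, 1.568, 0.423]
force: [0.6, 0.1, -0.8]
width: 61.0
```

Run:
```python
from h import *
from bench import arm
st=arm.read_state();print(st["time"],st["ee_pos"],st["force"],st["moment"],st["width"])
c=arm.capture("side"); np.savez("side10.npz",**c)
cv2.imwrite("pics/side10.png",cv2.resize(c["image"][135:245,325:430,::-1],None,fx=5.4,fy=5.4,interpolation=cv2.INTER_CUBIC))
cv2.imwrite("pics/side10full.png",c["image"][:,:,::-1])
c=arm.capture("top"); np.savez("top10.npz",**c)
cv2.imwrite("pics/top10.png",c["image"][:,:,::-1])
```

```text
13.55 [ 498.52 -136.81  115.33] [ 0.57  0.14 -0.82] [ 0.   -0.02 -0.02] 61.00779906293861
```

View pics/side10.png

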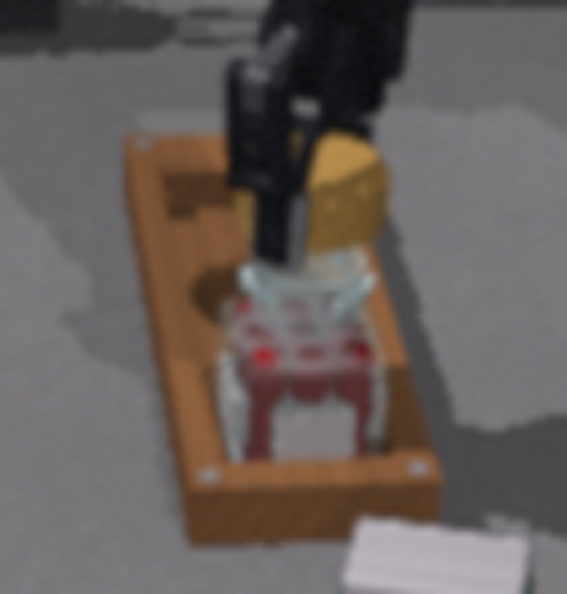

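View pics/side10full.png

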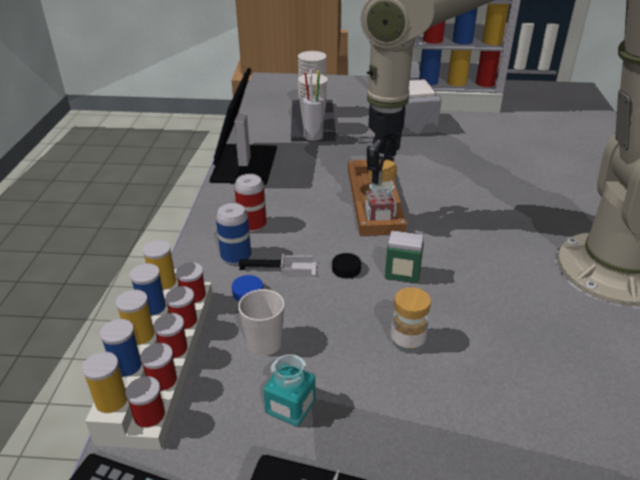

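View pics/top10.png

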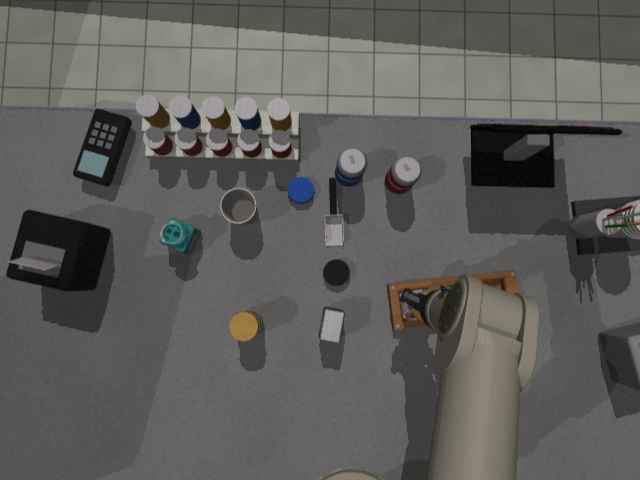

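Run:
```python
from h import *
from bench import arm
s=load("side10")
for z in(122,127,132): print(z,plane(s,(345/5.4+325-.4,250/5.4+135-.4),z))
for n in ("round","x"): pass
a=load("side0")["image"].astype(int);b=s["image"].astype(int);d=np.abs(a-b).sum(2)
for nm,(x,y,w,h) in dict(round=(392,285,42,66),tin=(384,232,42,50),canb=(214,202,38,62),cana=(233,172,36,58),cup=(236,288,52,68),scoop=(236,252,66,24)).items(): print(nm,np.median(d[y:y+h,x:x+w]),np.percentile(d[y:y+h,x:x+w],95))
st=arm.read_state();print(st["time"],st["ee_pos"],st["qd"],st["force"],st["width"])
print(arm.job_done())
```

```text
122 [ 486.35 -117.97  122.  ]
127 [ 486.78 -109.58  127.  ]
132 [ 487.22 -101.18  132.  ]
round 6.0 9.0
tin 5.0 10.0
canb 5.0 9.0
cana 5.0 9.0
cup 6.0 9.0
scoop 5.0 9.0
13.65 [ 498.45 -136.8   115.24] [ 0. -0. -0.  0. -0.  0.  0.] [-0.2   0.27 -0.54] 60.59563111615847
the job is handed in; nothing more can be done
None
```

The square jar of red sweets is down in the square well, and its lid is unscrewed and held about 20 mm above the rim. I handed the job in at 13.65 s of the allowed 53 s; no verdict was reported.

**What I did:** I carried the jar by its gold lid and lowered it into the well. I let go briefly so it could settle, then regripped. I turned the lid anticlockwise in steps; the gripper turned about 58° from shut, including any slack of the jar in the well and any slip at the pads. I stopped turning once the resistance had gone and lifted straight up.

**Last checks:**
- **Jar seated:** the floor took the load with the gripper 6 mm higher than on the counter, which matches the well floor. The jar did not shift on release, and it was still in place in the last pictures.
- **Threads let go:** the turning resistance fell from 0.5 to about 0.1 N m, and a 2 mm test lift met no load.
- **Lid held:** finger opening is 60.6 mm, the load is about the lid's weight, and the arm is at rest. The lid's lower edge is about 121 mm above the jar's base, so about 21 mm above the rim. It is centred to within about 2 mm.
- **Bystanders:** none of the six has moved beyond picture noise in the side view.

**Disagreements:**
- Edge measurements of the hanging jar were up to 5 mm off the gripper's axis, which I put down to its rounded edges; it went into the well without force.
- The first height reading of the lid top was 103 mm against the stated 106 mm.
- I did not measure the lid's level directly; I relied on the vertical tool and the pictures.

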